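# Hang the rinsed tube carriers on the drip stands

### The arm

A 6-joint arm with a two-finger parallel gripper is mounted at the origin on the work surface. World frame = base frame: x ahead of the robot, y to its left, z up, the work surface at z = 0. Lengths are in m, angles in rad, forces in N, time in s.
With the tool pointing down it reaches from about 0.375 to 0.925 m from the base axis. Payload 5.7 kg.
Tool frame: the origin (TCP) lies midway between the tips of the shut fingers; the grasp point (between the pads) lies 19 mm behind it; x points along the fingers, z is the direction in which the jaws open and shut, and the axes are right-handed (so a half turn about x gives the same grasp; the last joint's range is limited). The gripper opens to 88 mm and grips with 3 to 60 N. Pads are 20 mm wide; open, the fingers measure 115 mm over their backs; the gripper's body (75 mm by 178 mm) begins 61 mm behind the grasp point.
Start: joints at [1.13, 0.359, 1.51, -0, 1.272, -0.115], TCP at [0.192, 0.568, 0.223] pointing down, gripper open.
Joint ranges: [-2.97, 2.97], [-1.01, 2.36], [0.21, 2.38], [-0.96, 4.11], [0.2, 2.71], [-2.98, 2.98]. Speed limits (rad/s): [2.39, 2.39, 3.14, 3.14, 3.14, 3.14].

### API

Orientations are given as a rotation vector (axis times angle).
In Python, from rig import readout, vision, job gives the robot as it stands.
- The arm moves only by the tool move_arm, never from a script. Its argument "moves" is a list that holds one entry, the list of rows, each a list of 6 numbers: the shift along the tool's x, y, z normalised to -1 to 1, where 1 is 0.04 m, then the turn, a rotation vector about the tool's x, y, z normalised to -1 to 1, where 1 is 6 degrees. In form: [[[dx, dy, dz, ax, ay, az], ...]]. A call has 1 to 8 rows; each row shifts and turns the commanded pose from where the row before left it, along the tool's axes as they then stand; what a row does not reach is not made up. A row lasts 1/12 s, in which the tool goes at most 41.7 mm and 7.16 degrees, less where a joint would pass 70% of its speed; a pose out of reach is approached as far as the arm can. A call with a number of a shift or a turn outside -1 to 1 is refused whole. A call with a gripper value outside its range is refused whole. "claw" is the opening, from -1 (shut) to 1 (fully open), set as the call begins (left out, the last holds). The fingers move at their own pace and stop on an object; "newtons" is the grip in N (left out, the last holds). Time passes only in rows, so rows that do not move let the fingers close. It gives the time, the measured TCP pose, the force and the opening at its end, in the units of the state.
- readout.get_state(): the state, without advancing time (a new reading comes with each control period).
- vision.get_image(name): name is "scene" or "top" or "wrist"; returns a dict with "image" (480x640x3 uint8, red, green, blue), "range_z" (480x640 float32, m along the optical axis (not along the pixel's ray), 0 where there is no reading), "intrinsics" (3x3 intrinsics, pixels), "position" and "orientation" of the camera in the world; the wrist camera has in their place "mount" (4x4, takes a point from camera to tool coordinates, whose origin is the TCP and whose axes are the tool frame's). Camera axes: x right, y down, z forward; pixel columns grow to the right and rows downward; lengths in m; the calibration is good to about 2 mm. The wrist camera is an equidistant fisheye: a pixel r from the principal point sees the ray r / f radians off the axis. A picture is of the moment at which its call begins: read the wrist's pose just before it.
- job.job_done(): hands the job in, once; it reports no verdict.
The state is a dict: "t": time; "joints": joint angles; "joint_vel": joint speeds; "joint_efforts": joint torques, N m; "ee_pos": TCP position; "eef_rot": TCP orientation; "wrist_force": force on the tool from outside, world axes, zero at the start; "ft_torque": the same for the moment, N m; "grip_width": finger opening in m.
Only numpy, scipy, OpenCV 4.12 (cv2) and the standard library are available. Lean on these libraries where they do the work, as an engineer would, in place of code of your own. Each camera call takes 0.05 s, during which the arm holds its last target. There are 200 camera calls.

### The job

Hang the two rinsed steel tube carriers up to drain, each by the middle of its handle in the bottom of a hook: the deep carrier on the tall stand and the shallow carrier on the low stand, both left hanging quietly (a slight sway is fine), handle bar across the hook. Do not tip a carrier over, and leave everything else on the counter where it is.

Things in the scene. Friction and masses are not known exactly. Their poses are not given: they have to be found in the camera images.
- deep_carrier_centre (a point): Deep steel tube carrier, standing loose on the counter: box 80 (x) x 150 (y) x 105 high with a rigid bail handle over it, overall height 185, mass 0.21 to 0.39 kg, centre of mass on its middle axis below the handle. This point is the middle of the carrier half-way up, 92.5 above its underside; x across, y along the long side and the handle bar, z up. The carrier is the same after a half turn.
- deep_carrier_bar (a point): Middle of the deep carrier's handle bar: straight flat-sided steel bar along y, 12 wide (x) and 10 high, middle 180 above the carrier's underside; two uprights, 12 x 10, drop from it to the box at y = -73 and +73; free space of 70 between the box's top and the bar. Same axes as the carrier.
- shallow_carrier_centre (a point): Shallow steel tube carrier, standing loose on the counter: box 80 (x) x 150 (y) x 45 high with a rigid bail handle over it, overall height 130, mass 0.14 to 0.26 kg, centre of mass on its middle axis below the handle. This point is the middle of the carrier half-way up, 65 above its underside; x across, y along the long side and the handle bar, z up. The carrier is the same after a half turn.
- shallow_carrier_bar (a point): Middle of the shallow carrier's handle bar: straight flat-sided steel bar along y, 12 wide (x) and 10 high, middle 125 above the carrier's underside; two uprights, 12 x 10, drop from it to the box at y = -73 and +73; free space of 75 between the box's top and the bar. Same axes as the carrier.
- tall_stand_seat (a point): Where the middle of a hung handle bar rests in the tall stand's hook, 255 above the counter. The hook, a bent steel strip 16 wide (y) and 8 thick, opens towards -x: from the post at x = +90 (z = +12) it slopes down to a flat bottom from x = +15 to -10 (its top face 5 below this point), then rises to a tip at x = -34, its top 16 above this point. y runs across the hook, z up.
- tall_stand: The tall stand, steel, fixed: post 16 dia at x = +90, reaching 20 above the seat, on a round foot 110 dia, 12 high. Origin on the counter straight below the hook's seat, same axes.
- low_stand_seat (a point): Where the middle of a hung handle bar rests in the low stand's hook, 180 above the counter. The hook, a bent steel strip 16 wide (y) and 8 thick, opens towards -x: from the post at x = +90 (z = +12) it slopes down to a flat bottom from x = +15 to -10 (its top face 5 below this point), then rises to a tip at x = -34, its top 16 above this point. y runs across the hook, z up.
- low_stand: The low stand, steel, fixed: post 16 dia at x = +90, reaching 20 above the seat, on a round foot 110 dia, 12 high. Origin on the counter straight below the hook's seat, same axes.
- deep_carrier: The same carrier; origin at the centre of its underside, same axes.
- shallow_carrier: The same carrier; origin at the centre of its underside, same axes.
- jar_a_mid (a point): Bystander: specimen jar, 44 dia x 65 high, red cap, standing in the steel tray. Point on its middle axis, half-way up.
- jar_b_mid (a point): Bystander: second such jar in the tray. Point on its middle axis, half-way up.
- jar_c_mid (a point): Bystander: third such jar, standing on the counter among the carriers and stands. Point on its middle axis, half-way up.
- beaker_mid (a point): Bystander: open steel beaker, 68 dia x 80 high. Point on its middle axis, half-way up.
- cup_mid (a point): Bystander: open white plastic cup, 66 dia x 70 high. Point on its middle axis, half-way up.
- pump_bottle_mid (a point): Bystander: white pump bottle, 68 dia x 180 high, with a nozzle, at the back. Point on its middle axis, half-way up.
- tube_rack_mid (a point): Bystander: white plastic tube rack without a handle, 60 x 120, 96 high over its capped tubes. Point on its middle axis, half-way up.
- swab_box_mid (a point): Bystander: cardboard box 70 x 110 x 50 high. Point on its middle axis, half-way up.
- tray: Steel tray, 90 (x) x 140 (y) x 14 high, fixed, in front of the robot; origin at the centre of its underside.

How it is judged:
At the end, for the whole second after the job is handed in: Deep carrier hung on the tall hook, shallow on the low, each borne by its stand: middle of its bar within 28 mm along, 30 mm across and 14 mm in height of the seat, bar square to the hook within 0.6 rad, carrier upright within 0.45 rad, slower than 0.15 m/s (x of deep_carrier_bar in the frame of tall_stand_seat between -0.028 and 0.028 m and y of deep_carrier_bar in the frame of tall_stand_seat between -0.03 and 0.03 m and z of deep_carrier_bar in the frame of tall_stand_seat between -0.014 and 0.014 m and angle between each of deep_carrier_centre, shallow_carrier_centre's own z axis and vertical below 0.45 rad and angle between the y axis of deep_carrier_bar and the y axis of tall_stand_seat, either way round below 0.6 rad and linear speed of each of deep_carrier, shallow_carrier below 0.15 m/s and contact force between deep_carrier and tall_stand above 0.5 N and x of shallow_carrier_bar in the frame of low_stand_seat between -0.028 and 0.028 m and y of shallow_carrier_bar in the frame of low_stand_seat between -0.03 and 0.03 m and z of shallow_carrier_bar in the frame of low_stand_seat between -0.014 and 0.014 m and angle between the y axis of shallow_carrier_bar and the y axis of low_stand_seat, either way round below 0.6 rad and contact force between shallow_carrier and low_stand above 0.5 N); the robot touches nothing.
It fails at once if a bystander pushed more than 30 mm from its place (distance of any of jar_a_mid, jar_b_mid, jar_c_mid, beaker_mid, cup_mid, pump_bottle_mid, tube_rack_mid, swab_box_mid from where it was at the start of the episode above 0.03 m).
It fails at once if a bystander tipped over (angle between any of jar_a_mid, jar_b_mid, jar_c_mid, beaker_mid, cup_mid, pump_bottle_mid, tube_rack_mid, swab_box_mid's own z axis and vertical above 0.5 rad).
It fails at once if a carrier tipped over (angle between any of deep_carrier_centre, shallow_carrier_centre's own z axis and vertical above 1 rad).
It also fails if it takes over 72 s, if anything falls off the work surface, if the arm or the gripper's body presses on something with over 40 N, if the wrist force passes 120 N, or if a joint passes its speed limit or range.

## Working session

There is one attempt and no reset: what is moved stays moved. The work goes in short steps, Python scripts to look and compute and a tool call to move; the robot and the scene stay as the last step left them, time stands still between calls to the robot, and variables do not carry over. Pictures are saved under pics/ and viewed, on a budget of 10 in all, crops included, one or two more only if the job needs it, and the job is handed in when it is done.

Besides the shell and the picture viewer there is one more tool, called after ">>>" in YAML: its name, and indented under it one key for each argument. move_arm: Moves the arm, as the interface text tells. Its arguments: {"type":"object","properties":{"moves":{"type":"array","items":{"type":"array","items":{"type":"array","items":{"type":"number"}}}},"claw":{"type":"number"},"newtons":{"type":"number"}},"required":["moves"]}

```bash
ls; mkdir -p pics; python3 - <<'E'
from rig import readout, vision
import cv2,numpy as np
print(readout.get_state())
for n in ["top","scene"]:
    d=vision.get_image(n); cv2.imwrite(f"pics/{n}0.png",d["image"][:,:,::-1])
    np.savez(f"{n}0.npz",**d); print(n,d["intrinsics"],d["position"],d["orientation"])
E
```

```text
pics
{'t': 0.0, 'joints': array([ 1.12991972e+00,  3.59487237e-01,  1.51140546e+00,  1.13022992e-05,
        1.27247445e+00, -1.15074988e-01]), 'joint_vel': array([-0.00018458,  0.00131605,  0.00071736,  0.00055729, -0.00079644,
       -0.00030326]), 'joint_efforts': array([-1.43471858e-03, -5.15367079e+01, -2.70730519e+01,  6.72656740e-02,
        3.50987061e-02, -1.32992045e-04]), 'ee_pos': array([0.19174347, 0.56783285, 0.22183042]), 'eef_rot': array([-0.96685653,  1.34749563,  0.96544337]), 'wrist_force': array([-0.07663426,  0.2445929 , -0.41535195]), 'ft_torque': array([ 0.01011117, -0.01465105, -0.04216278]), 'grip_width': 0.08786244907289266}
top [[581.91361892   0.         318.980583  ]
 [  0.         581.91361892 240.9873789 ]
 [  0.           0.           1.        ]] [0.36812719 0.00829115 1.6275805 ] [-2.18730838  2.15294037 -0.13526118]
scene [[529.10144358   0.         321.22879735]
 [  0.         529.10144358 239.30669266]
 [  0.           0.           1.        ]] [ 1.2023462  -0.01035958  1.16239598] [-1.89492221 -1.88338577  0.56855495]
```

View pics/top0.png

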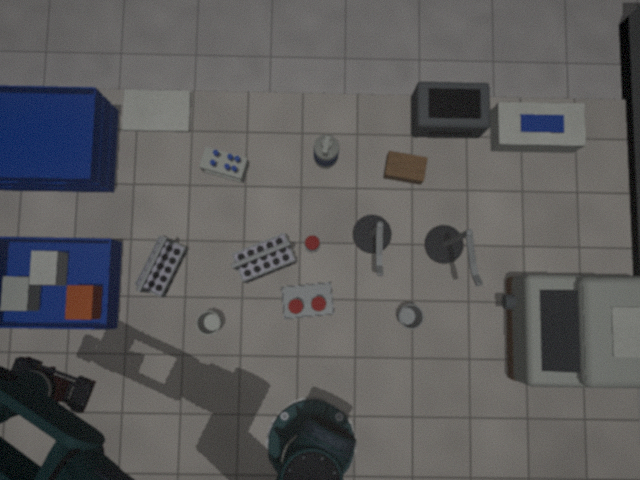

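View pics/scene0.png

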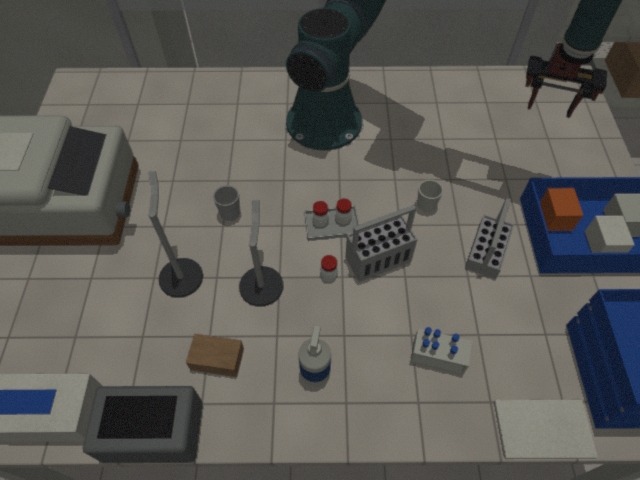

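The top view shows the deep carrier at about (266,257), the shallow one at (162,265), the low stand's hook at (379,222-270) and the tall stand's hook at (474,232-285). Jar C is at (312,243) and the beaker at (408,315). The scene view agrees, and both hooks point towards the robot.

```bash
cat > h.py <<'E'
import numpy as np
from scipy.spatial.transform import Rotation as R
def cloud(d):
    K=d["intrinsics"];z=d["range_z"];v,u=np.indices(z.shape)
    p=np.stack([(u-K[0,2])/K[0,0]*z,(v-K[1,2])/K[1,1]*z,z],-1)
    w=p@R.from_rotvec(d["orientation"]).as_matrix().T+d["position"]
    w[z<=0]=np.nan
    return w
def rect(p):
    import cv2
    (c,s,a)=cv2.minAreaRect(p[:,:2].astype(np.float32)*1000); return np.round(c,1),np.round(s,1),round(a,1)
E
python3 - <<'E'
from h import *
T=cloud(np.load("top0.npz")); S=cloud(np.load("scene0.npz"))
def box(C,x0,x1,y0,y1,z0,z1):
    return C[(C[...,0]>x0)&(C[...,0]<x1)&(C[...,1]>y0)&(C[...,1]<y1)&(C[...,2]>z0)&(C[...,2]<z1)]
for u,v in [(266,257),(162,265),(379,268),(380,225),(478,282),(470,235),(372,233),(443,243),(312,243),(408,315),(211,320),(306,300)]: print((u,v),T[v,u].round(3))
c=lambda u,v:T[v-12:v+13,u-12:u+13].reshape(-1,3)[:,:2].mean(0)
def at(name,u,v,r,z0,z1):
    x,y=np.nanmedian(T[v-3:v+4,u-3:u+4,:2].reshape(-1,2),axis=0)
    for n,C in (("T",T),("S",S)):
        p=box(C,x-r,x+r,y-r,y+r,z0,z1)
        if len(p)<5: print(name,n,len(p));continue
        q=p[:,:2]-p[:,:2].mean(0);w,V=np.linalg.eigh(q.T@q);a=V[:,1];t=q@a
        print(name,n,len(p),"mean",p.mean(0).round(4),"rect",rect(p),"axis deg",round(np.degrees(np.arctan2(a[1],a[0])),1),"len",np.ptp(t).round(3))
at("deepbar",266,257,.11,.165,.20)
at("deepbox",266,257,.11,.08,.115)
at("shalbar",162,265,.11,.11,.15)
at("shalbox",162,265,.11,.03,.055)
at("lowhook",379,245,.13,.155,.24)
at("tallhook",474,255,.13,.22,.32)
at("lowfoot",366,233,.1,.008,.02)
at("tallfoot",440,243,.1,.008,.02)
for n,C,a in (("low",T,(.35,.75,-.25,-.05)),("tall",T,(.35,.75,-.45,-.25)),("lowS",S,(.35,.75,-.25,-.05)),("tallS",S,(.35,.75,-.45,-.25))):
    p=box(C,*a,.15,.35); p=p[np.argsort(p[:,0])]; print(n,len(p)); print(p[::max(1,len(p)//14)].round(3))
E
```

```text
(266, 257) [0.495 0.129 0.095]
(162, 265) [0.473 0.417 0.035]
(379, 268) [ 0.465 -0.16   0.184]
(380, 225) [ 0.57  -0.16   0.203]
(478, 282) [ 0.43  -0.384  0.26 ]
(470, 235) [ 0.54  -0.365  0.269]
(372, 233) [ 0.567 -0.154  0.064]
(443, 243) [ 0.546 -0.353  0.036]
(312, 243) [0.538 0.008 0.061]
(408, 315) [ 0.347 -0.262  0.001]
(211, 320) [0.326 0.282 0.007]
(306, 300) [0.385 0.022 0.005]
deepbar T 320 mean [0.4961 0.137  0.184 ] rect (array([496.5, 137.2]), array([ 12.9, 155.5]), 23.2) axis deg 113.2 len 0.155
deepbar S 425 mean [0.499  0.1354 0.1825] rect (array([496.7, 136.7]), array([ 16. , 155.8]), 22.9) axis deg 113.1 len 0.156
deepbox T 1479 mean [0.4941 0.137  0.0994] rect (array([496.6, 137.5]), array([ 81.4, 151.7]), 23.5) axis deg 113.3 len 0.152
deepbox S 1946 mean [0.5018 0.1392 0.0984] rect (array([497.4, 136.6]), array([ 83.5, 155.5]), 22.3) axis deg 115.1 len 0.157
shalbar T 339 mean [0.4713 0.4216 0.1282] rect (array([472.2, 421.8]), array([ 14.4, 155.6]), 66.2) axis deg 155.8 len 0.156
shalbar S 305 mean [0.4797 0.4179 0.1286] rect (array([472.3, 421.4]), array([ 1
[... 2097 characters left out ...]
9 -0.152  0.19 ]
 [ 0.459 -0.165  0.192]
 [ 0.466 -0.164  0.182]
 [ 0.474 -0.157  0.173]
 [ 0.485 -0.154  0.177]
 [ 0.496 -0.151  0.172]
 [ 0.509 -0.161  0.179]
 [ 0.524 -0.153  0.181]
 [ 0.537 -0.152  0.183]
 [ 0.551 -0.155  0.189]
 [ 0.562 -0.165  0.19 ]
 [ 0.576 -0.159  0.199]
 [ 0.579 -0.153  0.192]
 [ 0.581 -0.152  0.182]]
tallS 623
[[ 0.426 -0.379  0.267]
 [ 0.436 -0.388  0.259]
 [ 0.446 -0.386  0.253]
 [ 0.459 -0.375  0.252]
 [ 0.475 -0.38   0.251]
 [ 0.495 -0.375  0.255]
 [ 0.514 -0.374  0.262]
 [ 0.532 -0.362  0.265]
 [ 0.547 -0.355  0.239]
 [ 0.551 -0.353  0.269]
 [ 0.553 -0.366  0.236]
 [ 0.554 -0.355  0.211]
 [ 0.555 -0.356  0.272]
 [ 0.556 -0.363  0.158]
 [ 0.557 -0.361  0.25 ]]
```

```bash
cat >> h.py <<'E'
def mv(st,tgt,yaw=None):
    """shift in tool axes (units of 40mm) and turn (units of 6deg) to TCP target; yaw = world angle (deg) of tool z axis, tool pointing down"""
    M=R.from_rotvec(st["eef_rot"]);m=M.as_matrix()
    s=M.inv().apply(np.array(tgt)-st["ee_pos"])/.04
    y=np.degrees(np.arctan2(m[1,2],m[0,2]))
    if yaw is None: yaw=y
    a=np.radians(yaw);z=np.array([np.cos(a),np.sin(a),0]);x=np.array([0,0,-1.]);G=R.from_matrix(np.stack([x,np.cross(z,x),z],1))
    r=(M.inv()*G).as_rotvec(degrees=True)/6
    print("t",round(st["t"],2),"tcp",np.round(st["ee_pos"],4),"yaw",round(y,1),"grip",round(st["grip_width"],4),"F",np.round(st["wrist_force"],1),"j",np.round(st["joints"],2))
    print("  shift",s.round(2),"turn",r.round(2))
E
python3 - <<'E'
from h import *; from rig import readout
mv(readout.get_state(),(0.472,0.4217,0.25),66)
mv(readout.get_state(),(0.472,0.4217,0.25),-114)
T=cloud(np.load("top0.npz")); S=cloud(np.load("scene0.npz"))
for C in (T,S):
    p=C.reshape(-1,3); p=p[(p[:,2]>.03)&(p[:,1]<-.40)&(p[:,1]>-.8)&(p[:,0]>.1)&(p[:,0]<.5)]
    for x in np.arange(.1,.5,.04):
        q=p[(abs(p[:,0]-x-.02)<.02)]
        if len(q): print(round(x,2),"maxy",q[:,1].max().round(3),"zmax by y",[(round(y,2),q[abs(q[:,1]-y)<.015][:,2].max().round(3)) for y in (-.42,-.45,-.48,-.52,-.6) if (abs(q[:,1]-y)<.015).any()])
    q=p[:0]
    for n,b in (("beaker",(.30,.42,-.33,-.17)),("jarA/B",(.3,.5,-.08,.08)),("cup",(.28,.4,.22,.34))):
        q=C.reshape(-1,3); q=q[(q[:,0]>b[0])&(q[:,0]<b[1])&(q[:,1]>b[2])&(q[:,1]<b[3])&(q[:,2]>.03)]; print(n,q.min(0).round(3),q.max(0).round(3))
E
```

```text
t 0.1 tcp [0.1918 0.5679 0.2219] yaw 71.3 grip 0.0876 F [ 0.6 -0.2  0.1] j [ 1.13  0.36  1.51  0.    1.27 -0.12]
  shift [-0.7  -7.81 -1.22] turn [ 0.89 -0.02 -0.  ]
t 0.1 tcp [0.1918 0.5679 0.2219] yaw 71.3 grip 0.0876 F [ 0.6 -0.2  0.1] j [ 1.13  0.36  1.51  0.    1.27 -0.12]
  shift [-0.7  -7.81 -1.22] turn [-2.911e+01  0.000e+00 -2.000e-02]
0.14 maxy -0.585 zmax by y [(-0.6, np.float64(0.162))]
0.18 maxy -0.524 zmax by y [(-0.52, np.float64(0.182)), (-0.6, np.float64(0.19))]
0.22 maxy -0.524 zmax by y [(-0.52, np.float64(0.181)), (-0.6, np.float64(0.2))]
0.26 maxy -0.524 zmax by y [(-0.52, np.float64(0.18)), (-0.6, np.float64(0.201))]
0.3 maxy -0.524 zmax by y [(-0.52, np.float64(0.179)), (-0.6, np.float64(0.198))]
0.34 maxy -0.501 zmax by y [(-0.52, np.float64(0.177)), (-0.6, np.float64(0.198))]
0.38 maxy -0.5 zmax by y [(-0.52, np.float64(0.177)), (-0.6, np.float64(0.203))]
0.42 maxy -0.523 zmax by y [(-0.52, np.float64(0.177)), (-0.6, np.float64(0.181))]
beaker [ 0.314 -0.289  0.03 ] [ 0.38  -0.222  0.089]
jarA/B [ 0.349 -0.03   0.03 ] [0.499 0.079 0.108]
cup [0.29  0.249 0.03 ] [0.354 0.315 0.081]
0.18 maxy -0.525 zmax by y [(-0.52, np.float64(0.175)), (-0.6, np.float64(0.193))]
0.22 maxy -0.525 zmax by y [(-0.52, np.float64(0.177)), (-0.6, np.float64(0.196))]
0.26 maxy -0.525 zmax by y [(-0.52, np.float64(0.175)), (-0.6, np.float64(0.2))]
0.3 maxy -0.525 zmax by y [(-0.52, np.float64(0.176)), (-0.6, np.float64(0.2))]
0.34 maxy -0.501 zmax by y [(-0.52, np.float64(0.176)), (-0.6, np.float64(0.199))]
0.38 maxy -0.501 zmax by y [(-0.52, np.float64(0.175)), (-0.6, np.float64(0.198))]
0.42 maxy -0.525 zmax by y [(-0.52, np.float64(0.177)), (-0.6, np.float64(0.196))]
0.46 maxy -0.532 zmax by y [(-0.52, np.float64(0.052)), (-0.6, np.float64(0.171))]
beaker [ 0.313 -0.29   0.03 ] [ 0.384 -0.223  0.084]
jarA/B [ 0.347 -0.03   0.03 ] [0.5   0.071 0.11 ]
cup [0.287 0.25  0.03 ] [0.356 0.314 0.075]
```

```bash
python3 - <<'E'
from h import *; from rig import readout
mv(readout.get_state(),(0.443,0.435,0.20),66)
E
```

```text
t 0.1 tcp [0.1918 0.5679 0.2219] yaw 71.3 grip 0.0876 F [ 0.6 -0.2  0.1] j [ 1.13  0.36  1.51  0.    1.27 -0.12]
  shift [ 0.55 -7.01 -1.14] turn [ 0.89 -0.02 -0.  ]
```

>>> move_arm:
  moves:
    - [[0.07,-0.88,-0.14,0,0,0],[0.07,-0.88,-0.14,0,0,0],[0.07,-0.88,-0.14,0,0,0],[0.07,-0.88,-0.14,0,0,0],[0.07,-0.88,-0.14,0,0,0],[0.07,-0.88,-0.14,0,0,0],[0.07,-0.88,-0.14,0,0,0],[0.06,-0.85,-0.16,0.89,0,0]]
  claw: 1
  newtons: 60

```text
t: 0.77
ee_pos: [0.4444, 0.4342, 0.2]
eef_rot: [-0.896, 1.38, 0.895]
wrist_force: [-0.2, 0.6, -0.7]
grip_width: 0.0877
```

```bash
python3 - <<'E'
from h import *; from rig import readout,vision
import cv2
s=readout.get_state(); mv(s,(0.443,0.435,0.106),66)
d=vision.get_image("wrist"); np.savez("w1.npz",**d); print(d["intrinsics"],d["mount"]); cv2.imwrite("pics/w1.png",d["image"][:,:,::-1])
E
```

```text
t 0.77 tcp [0.4444 0.4342 0.2   ] yaw 66.0 grip 0.0877 F [-0.2  0.6 -0.7] j [ 0.66  0.41  1.49 -0.    1.24 -0.49]
  shift [2.35 0.04 0.01] turn [ 0.   -0.01 -0.  ]
[[371.64829954   0.         322.26152727]
 [  0.         371.64829954 234.34871187]
 [  0.           0.           1.        ]] [[-3.77320677e-04 -2.48489208e-01  9.68634591e-01 -1.61597429e-01]
 [-3.92494821e-04 -9.68634549e-01 -2.48489350e-01  6.79486258e-02]
 [ 9.99999852e-01 -4.73944231e-04  2.67955116e-04  1.42849139e-03]
 [ 0.00000000e+00  0.00000000e+00  0.00000000e+00  1.00000000e+00]]
```

View pics/w1.png

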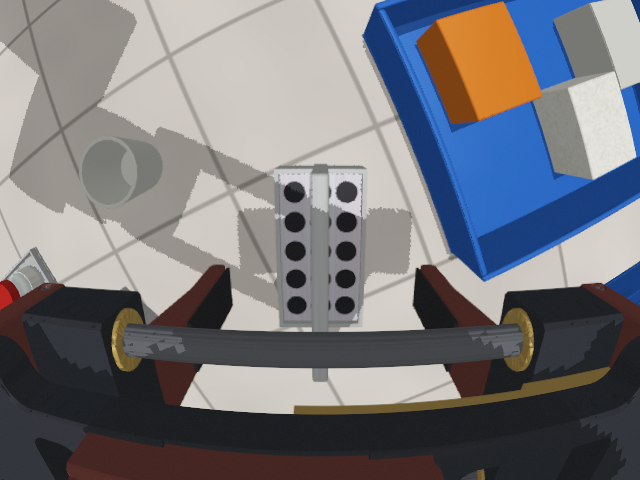

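The bar (column 320) runs centred between the open fingers, with no obstruction, so I'll descend and grip.

>>> move_arm:
  moves:
    - [[0.8,0.04,0.01,0,0,0],[0.8,0,0,0,0,0],[0.75,0,0,0,0,0],[0,0,0,0,0,0]]

```text
t: 1.15
ee_pos: [0.438, 0.4333, 0.1007]
eef_rot: [-0.897, 1.39, 0.896]
wrist_force: [-1.6, -0.4, 0.2]
grip_width: 0.0878
```

>>> move_arm:
  moves:
    - [[0,0,0,0,0,0],[0,0,0,0,0,0],[0,0,0,0,0,0],[0,0,0,0,0,0],[0,0,0,0,0,0],[0,0,0,0,0,0],[0,0,0,0,0,0],[0,0,0,0,0,0]]
  claw: -1

```text
t: 1.82
ee_pos: [0.4419, 0.4366, 0.107]
eef_rot: [-0.895, 1.378, 0.895]
wrist_force: [-0.5, 0.4, -0.1]
grip_width: 0.0377
```

>>> move_arm:
  moves:
    - [[-0.1,0,0,0,0,0],[-0.3,0,0,0,0,0],[-0.6,0,0,0,0,0],[-0.8,0,0,0,0,0],[-1,0,0,0,0,0],[-1,0,0,0,0,0],[-1,0,0,0,0,0],[-0.6,0,0,0,0,0]]

```text
t: 2.48
ee_pos: [0.4428, 0.4373, 0.3289]
eef_rot: [-0.894, 1.372, 0.895]
wrist_force: [0.6, 0.2, 0.8]
grip_width: 0.0004
```

```bash
python3 - <<'E'
from h import *; from rig import readout,vision
import cv2
s=readout.get_state(); mv(s,(0.415,-0.127,0.325),0.7)
d=vision.get_image("scene"); C=cloud(d); np.savez("s1.npz",**d)
g=s["ee_pos"]+[0,0,.019]
p=C.reshape(-1,3); p=p[(np.hypot(p[:,0]-.47,p[:,1]-.42)<.13)&(p[:,2]>.19)&(p[:,2]<g[2]+.02)]
q=p[p[:,2]<.27]; print("box",rect(q),q[:,2].max(), q[:,2].min())
cv2.imwrite("pics/s1.png",d["image"][:,:,::-1][60:360,380:640])
E
```

```text
t 2.48 tcp [0.4428 0.4373 0.3289] yaw 66.0 grip 0.0004 F [0.6 0.2 0.8] j [ 0.67  0.32  1.31 -0.    1.51 -0.48]
  shift [  0.04  -5.1  -13.17] turn [ 1.088e+01  7.000e-02 -1.000e-02]Traceback (most recent call last):
  File "<stdin>", line 7, in <module>
    return umr_maximum(a, axis, None, out, keepdims, initial, where)
ValueError: zero-size array to reduction operation maximum which has no identity
```

The fingers close at about 75 mm/s and I lifted before they had shut, so they missed the bar. I'll check the carrier hasn't moved, reopen and redo it with a longer wait.

>>> move_arm:
  moves:
    - [[0,0,0,0,0,0],[0,0,0,0,0,0],[0,0,0,0,0,0],[0,0,0,0,0,0],[0,0,0,0,0,0],[0,0,0,0,0,0],[0,0,0,0,0,0],[0,0,0,0,0,0]]
  claw: 0

```text
t: 3.2
ee_pos: [0.4417, 0.4364, 0.3221]
eef_rot: [-0.895, 1.38, 0.895]
wrist_force: [-0.2, -0.9, -0.3]
grip_width: 0.0441
```

```bash
python3 - <<'E'
from h import *; from rig import readout,vision
s=readout.get_state(); mv(s,(0.443,0.435,0.106),66)
C=cloud(vision.get_image("scene")).reshape(-1,3)
p=C[(np.hypot(C[:,0]-.47,C[:,1]-.42)<.11)&(C[:,2]>.11)&(C[:,2]<.15)]
print("bar",len(p),rect(p))
E
```

```text
t 3.2 tcp [0.4417 0.4364 0.3221] yaw 66.0 grip 0.0441 F [-0.2 -0.9 -0.3] j [ 0.67  0.32  1.32 -0.    1.5  -0.48]
  shift [ 5.4  -0.05 -0.01] turn [-0.   -0.01 -0.  ]
bar 309 (array([472.3, 421.6]), array([ 12.5, 159. ]), 66.0)
```

Nothing moved. I'll go back down with a 44 mm opening and close fully this time.

>>> move_arm:
  moves:
    - [[0.8,-0.05,0,0,0,0],[0.9,0,0,0,0,0],[0.9,0,0,0,0,0],[0.9,0,0,0,0,0],[0.8,0,0,0,0,0],[0.7,0,0,0,0,0],[0.4,0,0,0,0,0],[0,0,0,0,0,0]]

```text
t: 3.92
ee_pos: [0.4412, 0.4337, 0.1025]
eef_rot: [-0.897, 1.387, 0.896]
wrist_force: [-0.6, -0.6, 0.4]
grip_width: 0.0439
```

>>> move_arm:
  moves:
    - [[0,0,0,0,0,0],[0,0,0,0,0,0],[0,0,0,0,0,0],[0,0,0,0,0,0],[0,0,0,0,0,0],[0,0,0,0,0,0],[0,0,0,0,0,0],[0,0,0,0,0,0]]
  claw: -1
  newtons: 60

```text
t: 4.58
ee_pos: [0.4439, 0.4355, 0.1077]
eef_rot: [-0.896, 1.378, 0.895]
wrist_force: [-0.2, -2.5, 6.5]
grip_width: 0.0117
```

Gripped, with a width of 11.7 mm. Lifting.

>>> move_arm:
  moves:
    - [[0,0,0,0,0,0],[0,0,0,0,0,0],[-0.2,0,0,0,0,0],[-0.4,0,0,0,0,0],[-0.5,0,0,0,0,0],[-0.6,0,0,0,0,0],[-0.6,0,0,0,0,0],[-0.6,0,0,0,0,0]]

```text
t: 5.25
ee_pos: [0.4431, 0.4355, 0.2237]
eef_rot: [-0.895, 1.38, 0.896]
wrist_force: [0.0, 1.0, -1.6]
grip_width: 0.0117
```

>>> move_arm:
  moves:
    - [[-0.6,0,0,0,0,0],[-0.6,0,0,0,0,0],[-0.6,0,0,0,0,0],[-0.5,0,0,0,0,0],[-0.3,0,0,0,0,0],[0,0,0,0,0,0],[0,0,0,0,0,0]]

```text
t: 5.83
ee_pos: [0.4436, 0.4358, 0.327]
eef_rot: [-0.895, 1.378, 0.895]
wrist_force: [-0.7, -0.1, -2.7]
grip_width: 0.0113
```

```bash
python3 - <<'E'
from h import *; from rig import readout,vision
import cv2
s=readout.get_state(); mv(s,(0.415,-0.127,0.325),0.7)
d=vision.get_image("scene"); np.savez("s1.npz",**d)
cv2.imwrite("pics/s1.png",d["image"][:,:,::-1][20:360,340:640])
E
```

```text
t 5.83 tcp [0.4436 0.4358 0.327 ] yaw 66.0 grip 0.0113 F [-0.7 -0.1 -2.7] j [ 0.67  0.32  1.31  0.    1.51 -0.49]
  shift [  0.04  -5.07 -13.14] turn [ 1.088e+01  1.000e-02 -0.000e+00]
```

View pics/s1.png

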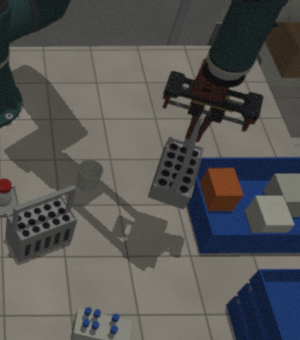

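The carrier is held level in the gripper, in the crop at about (178,170). I'll plan the transit rows.

```bash
cat >> h.py <<'E'
def plan(st,tgt,yaw,n,ramp=3):
    m=R.from_rotvec(st["eef_rot"]).as_matrix();y0=np.degrees(np.arctan2(m[1,2],m[0,2]))
    v=np.minimum(1,np.minimum(np.arange(1,n+1),np.arange(n,0,-1))/ramp);f=np.r_[0,np.cumsum(v)/v.sum()]
    d=np.array(tgt)-st["ee_pos"];out=[]
    for i in range(n):
        a=np.radians(y0+(yaw-y0)*f[i]);z=np.array([np.cos(a),np.sin(a),0]);x=np.array([0,0,-1.])
        G=np.stack([x,np.cross(z,x),z],1);df=f[i+1]-f[i]
        out.append([*(G.T@d*df/.04).round(2),round((y0-yaw)*df/6,2),0,0])
    for k in range(0,n,8): print([[float(v) for v in r] for r in out[k:k+8]])
E
python3 - <<'E'
from h import *; from rig import readout
s=readout.get_state(); plan(s,(0.405,-0.127,0.327),0.7,24)
E
```

```text
[[-0.0, -0.07, -0.2, 0.16, 0.0, 0.0], [-0.0, -0.15, -0.4, 0.33, 0.0, 0.0], [-0.0, -0.25, -0.59, 0.49, 0.0, 0.0], [-0.0, -0.28, -0.58, 0.49, 0.0, 0.0], [-0.0, -0.31, -0.56, 0.49, 0.0, 0.0], [-0.0, -0.34, -0.54, 0.49, 0.0, 0.0], [-0.0, -0.37, -0.52, 0.49, 0.0, 0.0], [-0.0, -0.39, -0.51, 0.49, 0.0, 0.0]]
[[-0.0, -0.42, -0.48, 0.49, 0.0, 0.0], [-0.0, -0.44, -0.46, 0.49, 0.0, 0.0], [-0.0, -0.47, -0.44, 0.49, 0.0, 0.0], [-0.0, -0.49, -0.41, 0.49, 0.0, 0.0], [-0.0, -0.51, -0.39, 0.49, 0.0, 0.0], [-0.0, -0.53, -0.36, 0.49, 0.0, 0.0], [-0.0, -0.55, -0.33, 0.49, 0.0, 0.0], [-0.0, -0.56, -0.3, 0.49, 0.0, 0.0]]
[[-0.0, -0.58, -0.27, 0.49, 0.0, 0.0], [-0.0, -0.59, -0.24, 0.49, 0.0, 0.0], [-0.0, -0.6, -0.21, 0.49, 0.0, 0.0], [-0.0, -0.61, -0.18, 0.49, 0.0, 0.0], [-0.0, -0.62, -0.15, 0.49, 0.0, 0.0], [-0.0, -0.63, -0.12, 0.49, 0.0, 0.0], [-0.0, -0.42, -0.06, 0.33, 0.0, 0.0], [-0.0, -0.21, -0.02, 0.16, 0.0, 0.0]]
```

>>> move_arm:
  moves:
    - [[0,-0.07,-0.2,0.16,0,0],[0,-0.15,-0.4,0.33,0,0],[0,-0.25,-0.59,0.49,0,0],[0,-0.28,-0.58,0.49,0,0],[0,-0.31,-0.56,0.49,0,0],[0,-0.34,-0.54,0.49,0,0],[0,-0.37,-0.52,0.49,0,0],[0,-0.39,-0.51,0.49,0,0]]

```text
t: 6.55
ee_pos: [0.43, 0.2548, 0.3252]
eef_rot: [-0.617, 1.484, 0.617]
wrist_force: [-0.1, 0.8, -2.8]
grip_width: 0.0114
```

>>> move_arm:
  moves:
    - [[0,-0.42,-0.48,0.49,0,0],[0,-0.44,-0.46,0.49,0,0],[0,-0.47,-0.44,0.49,0,0],[0,-0.49,-0.41,0.49,0,0],[0,-0.51,-0.39,0.49,0,0],[0,-0.53,-0.36,0.49,0,0],[0,-0.55,-0.33,0.49,0,0],[0,-0.56,-0.3,0.49,0,0]]

```text
t: 7.22
ee_pos: [0.4172, 0.0511, 0.3254]
eef_rot: [-0.297, 1.553, 0.297]
wrist_force: [1.3, -0.1, -2.9]
grip_width: 0.0112
```

>>> move_arm:
  moves:
    - [[0,-0.58,-0.27,0.49,0,0],[0,-0.59,-0.24,0.49,0,0],[0,-0.6,-0.21,0.49,0,0],[0,-0.61,-0.18,0.49,0,0],[0,-0.62,-0.15,0.49,0,0],[0,-0.63,-0.12,0.49,0,0],[0,-0.42,-0.06,0.33,0,0],[0,-0.21,-0.02,0.16,0,0]]

```text
t: 7.88
ee_pos: [0.407, -0.1275, 0.3255]
eef_rot: [-0.014, 1.573, 0.014]
wrist_force: [-0.0, 0.2, -3.0]
grip_width: 0.0114
```

>>> move_arm:
  moves:
    - [[0,0,0,0,0,0],[0,0,0,0,0,0],[0,0,0,0,0,0],[0,0,0,0,0,0]]

```text
t: 8.22
ee_pos: [0.4082, -0.1246, 0.3265]
eef_rot: [-0.019, 1.571, 0.02]
wrist_force: [-0.1, 0.6, -2.1]
grip_width: 0.0112
```

```bash
python3 - <<'E'
from h import *; from rig import readout,vision
import cv2
s=readout.get_state(); mv(s,(0.422,-0.127,0.195),0.7)
d=vision.get_image("wrist"); cv2.imwrite("pics/w2.png",d["image"][:,:,::-1])
d=vision.get_image("scene"); C=cloud(d).reshape(-1,3); a=d["image"][:,:,::-1][60:400,120:460]; cv2.imwrite("pics/s2.png",a)
b=cv2.imread("pics/w2.png"); b=cv2.resize(b,(453,340)); cv2.imwrite("pics/c2.png",np.hstack([a,b]))
p=C[(abs(C[:,0]-.405)<.06)&(abs(C[:,1]+.16)<.12)&(C[:,2]>.225)&(C[:,2]<.275)]
print("box",len(p),rect(p),p.max(0),np.percentile(p[:,2],[1,50,99]))
E
```

```text
t 8.22 tcp [ 0.4082 -0.1246  0.3265] yaw 1.4 grip 0.0112 F [-0.1  0.6 -2.1] j [-0.46  0.01  1.69  0.    1.44 -0.48]
  shift [ 3.29 -0.07  0.34] turn [ 0.12 -0.   -0.01]
box 2522 (array([ 407.7, -153.4]), array([ 87.6, 155.6]), 1.3) [ 0.45152494 -0.07557919  0.27453343] [0.2264263  0.25820902 0.26863957]
```

View pics/c2.png

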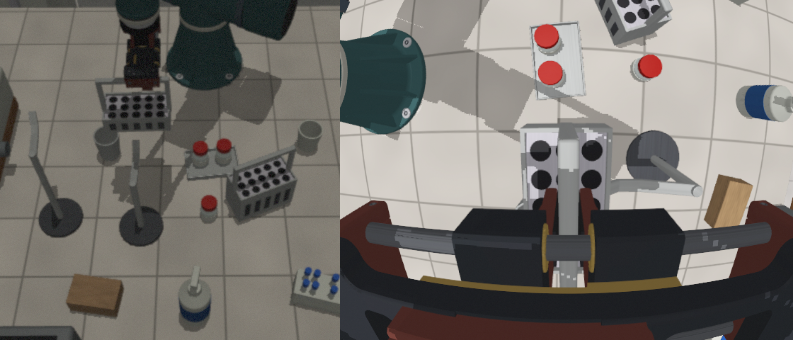

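The carrier (left half, about (137,108)) hangs level under the gripper, in front of the low hook. It has to come down clear of the hook tip, at x of about 0.39, and then slide in.

>>> move_arm:
  moves:
    - [[0.1,-0.07,-0.2,0.06,0,0],[0.3,-0.06,-0.2,0.06,0,0],[0.5,0,0,0,0,0],[0.6,0,0,0,0,0],[0.6,0,0,0,0,0],[0.5,0,0,0,0,0],[0.3,0,0,0,0,0],[0.18,0,0,0,0,0]]

```text
t: 8.98
ee_pos: [0.3909, -0.1304, 0.2018]
eef_rot: [-0.007, 1.574, 0.009]
wrist_force: [0.5, -0.7, -1.5]
grip_width: 0.0115
```

>>> move_arm:
  moves:
    - [[0,0,0,0,0,0],[0,0,0,0,0,0],[0,0,0,0,0,0]]

```text
t: 9.23
ee_pos: [0.3931, -0.1316, 0.2043]
eef_rot: [-0.009, 1.569, 0.008]
wrist_force: [-0.2, 0.4, -2.9]
grip_width: 0.0115
```

```bash
python3 - <<'E'
from h import *; from rig import readout,vision
s=readout.get_state(); mv(s,(0.485,-0.130,0.203),0.7)
C=cloud(vision.get_image("scene")).reshape(-1,3)
p=C[(abs(C[:,0]-.39)<.053)&(abs(C[:,1]+.16)<.12)&(C[:,2]>.11)&(C[:,2]<.155)]
print("box",len(p),rect(p),np.percentile(p[:,2],[1,50,99]))
for y in (-.225,-.095): print(np.percentile(p[abs(p[:,1]-y)<.01][:,2],97))
p=C[(abs(C[:,0]-.39)<.053)&(C[:,1]<-.145)&(C[:,1]>-.235)&(C[:,2]>.20)&(C[:,2]<.24)]
print("bar",len(p),rect(p),np.percentile(p[:,2],[5,95]))
E
```

```text
t 9.23 tcp [ 0.3931 -0.1316  0.2043] yaw 0.6 grip 0.0115 F [-0.2  0.4 -2.9] j [-0.49  0.11  1.91 -0.    1.12 -0.5 ]
  shift [0.04 0.01 2.3 ] turn [-0.02  0.01  0.01]
box 1895 (array([ 393.3, -160.2]), array([155.1,  86. ]), 89.3) [0.11185756 0.13616694 0.1475095 ]
0.1457267415585237
0.14692872434595647
bar 167 (array([ 395.7, -206.7]), array([55.2, 19.2]), 83.5) [0.20734028 0.22907966]
```

Level and lined up (box centre y −0.160 against hook −0.159). Sliding in.

>>> move_arm:
  moves:
    - [[0,0,0.2,0,0,0],[0,0,0.35,0,0,0],[0,0,0.4,0,0,0],[0,0,0.4,0,0,0],[0,0,0.4,0,0,0],[0,0,0.35,0,0,0],[0,0,0.2,0,0,0],[0,0,0,0,0,0]]

```text
t: 9.95
ee_pos: [0.4875, -0.1306, 0.2038]
eef_rot: [-0.009, 1.568, 0.008]
wrist_force: [0.2, -0.5, -1.8]
grip_width: 0.0114
```

>>> move_arm:
  moves:
    - [[0,0,0,0,0,0],[0.15,0,0,0,0,0],[0.25,0,0,0,0,0],[0.25,0,0,0,0,0],[0.2,0,0,0,0,0],[0.1,0,0,0,0,0],[0,0,0,0,0,0],[0,0,0,0,0,0]]

```text
t: 10.62
ee_pos: [0.4841, -0.1302, 0.1651]
eef_rot: [-0.008, 1.572, 0.008]
wrist_force: [0.4, -0.3, -2.4]
grip_width: 0.0116
```

```bash
python3 - <<'E'
from h import *; from rig import readout,vision
import cv2
s=readout.get_state(); mv(s,(0.485,-0.130,0.161),0.7)
d=vision.get_image("scene"); C=cloud(d).reshape(-1,3)
cv2.imwrite("pics/s3.png",cv2.resize(d["image"][:,:,::-1][60:340,140:420],(560,560)))
p=C[(abs(C[:,0]-.485)<.053)&(abs(C[:,1]+.16)<.11)&(C[:,2]>.06)&(C[:,2]<.115)]
print("box",len(p),rect(p),np.percentile(p[:,2],[1,50,99]))
E
```

```text
t 10.62 tcp [ 0.4841 -0.1302  0.1651] yaw 0.6 grip 0.0116 F [ 0.4 -0.3 -2.4] j [-0.4   0.28  1.79 -0.    1.07 -0.41]
  shift [0.1  0.   0.02] turn [-0.02 -0.01 -0.  ]
box 1766 (array([ 483.3, -159.3]), array([ 86.6, 156.6]), 1.3) [0.06179681 0.09613831 0.10819618]
```

View pics/s3.png

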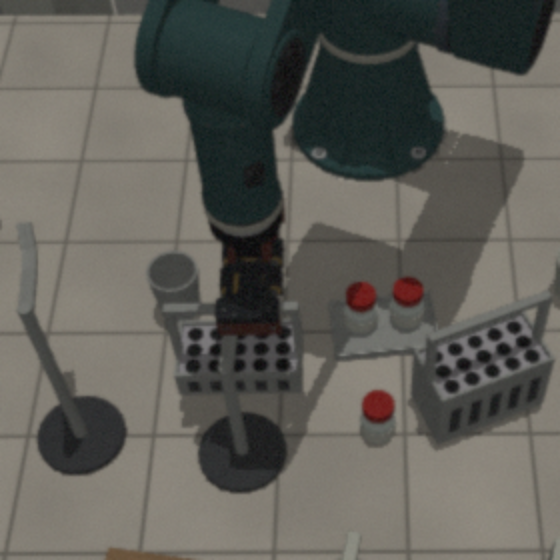

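The shallow carrier is around the low hook (crop, about (238,350)) and not yet bearing. I'll lower it the last few millimetres.

>>> move_arm:
  moves:
    - [[0.06,0,0,0,0,0],[0.05,0,0,0,0,0],[0.03,0,0,0,0,0],[0,0,0,0,0,0],[0,0,0,0,0,0]]

```text
t: 11.08
ee_pos: [0.4852, -0.1304, 0.1614]
eef_rot: [-0.009, 1.569, 0.007]
wrist_force: [-3.0, 1.6, 10.1]
grip_width: 0.0112
```

It's bearing on the hook, so I'll release and withdraw.

>>> move_arm:
  moves:
    - [[-0.05,0,0,0,0,0],[0,0,0,0,0,0],[0,0,0,0,0,0],[0,0,0,0,0,0],[0,0,0,0,0,0],[0,0,0,0,0,0],[0,0,0,0,0,0],[0,0,0,0,0,0]]
  claw: 0

```text
t: 11.75
ee_pos: [0.4844, -0.1303, 0.1618]
eef_rot: [-0.008, 1.571, 0.008]
wrist_force: [-0.5, 0.5, -0.1]
grip_width: 0.0439
```

>>> move_arm:
  moves:
    - [[-0.1,0,0,0,0,0],[-0.3,0,0,0,0,0],[-0.5,0,0,0,0,0],[-0.8,0,0,0,0,0],[-0.8,0,0,0,0,0],[-0.8,0,0,0,0,0],[-0.5,0,0,0,0,0],[-0.2,0,0,0,0,0]]

```text
t: 12.42
ee_pos: [0.4861, -0.1309, 0.3258]
eef_rot: [-0.01, 1.565, 0.006]
wrist_force: [0.6, 0.4, -0.1]
grip_width: 0.0441
```

```bash
python3 - <<'E'
from h import *; from rig import readout,vision
import cv2
s=readout.get_state()
C=cloud(vision.get_image("scene")).reshape(-1,3)
for z0,z1 in((.06,.105),(.172,.19)):
    p=C[(abs(C[:,0]-.485)<.053)&(abs(C[:,1]+.16)<.11)&(C[:,2]>z0)&(C[:,2]<z1)]
    print(len(p),rect(p),np.percentile(p[:,2],[1,50,99]))
# deep carrier recheck
p=C[(np.hypot(C[:,0]-.497,C[:,1]-.137)<.11)&(C[:,2]>.17)&(C[:,2]<.2)]; print("deep",rect(p))
# grip on the -y side of deep bar: mid - 32*(-sin23.2,cos23.2)
g=np.array([.4966,.137])-.032*np.array([-np.sin(np.radians(23.2)),np.cos(np.radians(23.2))]);print(g)
mv(s,(*g,.27),23.2); plan(s,(*g,.27),23.2,12)
E
```

```text
1928 (array([ 485.1, -159.9]), array([ 85.5, 155.3]), 0.8) [0.06166757 0.09352962 0.1026438 ]
596 (array([ 493.9, -156.1]), array([ 82.2, 148.2]), 21.3) [0.17302299 0.18292365 0.18874743]
deep (array([497.5, 136.9]), array([ 15.5, 156.5]), 23.0)
[0.50920614 0.10758767]
t 12.42 tcp [ 0.4861 -0.1309  0.3258] yaw 0.6 grip 0.0441 F [ 0.6  0.4 -0.1] j [-0.4   0.13  1.56 -0.    1.44 -0.41]
  shift [1.38 5.96 0.63] turn [-3.77  0.05  0.03]
[[0.05, 0.2, 0.02, -0.13, 0.0, 0.0], [0.09, 0.4, 0.05, -0.25, 0.0, 0.0], [0.14, 0.59, 0.09, -0.38, 0.0, 0.0], [0.14, 0.59, 0.11, -0.38, 0.0, 0.0], [0.14, 0.58, 0.13, -0.38, 0.0, 0.0], [0.14, 0.58, 0.16, -0.38, 0.0, 0.0], [0.14, 0.57, 0.18, -0.38, 0.0, 0.0], [0.14, 0.56, 0.2, -0.38, 0.0, 0.0]]
[[0.14, 0.56, 0.22, -0.38, 0.0, 0.0], [0.14, 0.55, 0.25, -0.38, 0.0, 0.0], [0.09, 0.36, 0.18, -0.25, 0.0, 0.0], [0.05, 0.18, 0.09, -0.13, 0.0, 0.0]]
```

The shallow carrier hangs level (box centre 0.485, −0.160). Next, the deep carrier.

>>> move_arm:
  moves:
    - [[0.05,0.2,0.02,-0.13,0,0],[0.09,0.4,0.05,-0.25,0,0],[0.14,0.59,0.09,-0.38,0,0],[0.14,0.59,0.11,-0.38,0,0],[0.14,0.58,0.13,-0.38,0,0],[0.14,0.58,0.16,-0.38,0,0],[0.14,0.57,0.18,-0.38,0,0],[0.14,0.56,0.2,-0.38,0,0]]

```text
t: 13.13
ee_pos: [0.4988, 0.0384, 0.2798]
eef_rot: [-0.228, 1.563, 0.23]
wrist_force: [0.1, -0.2, -0.0]
grip_width: 0.0439
```

>>> move_arm:
  moves:
    - [[0.14,0.56,0.22,-0.38,0,0],[0.14,0.55,0.25,-0.38,0,0],[0.09,0.36,0.18,-0.25,0,0],[0.05,0.18,0.09,-0.13,0,0],[0,0,0,0,0,0],[0,0,0,0,0,0]]

```text
t: 13.63
ee_pos: [0.5061, 0.1086, 0.2646]
eef_rot: [-0.321, 1.55, 0.321]
wrist_force: [-0.2, 0.0, 0.8]
grip_width: 0.0442
```

```bash
python3 - <<'E'
from h import *; from rig import readout,vision
mv(readout.get_state(),(.5092,.1076,.161),23.2)
E
```

```text
t 13.63 tcp [0.5061 0.1086 0.2646] yaw 23.4 grip 0.0442 F [-0.2  0.   0.8] j [ 0.08  0.2   1.63 -0.    1.32 -0.33]
  shift [ 2.59 -0.05  0.07] turn [ 0.04 -0.03 -0.  ]
```

>>> move_arm:
  moves:
    - [[0.2,-0.05,0.07,0.04,0,0],[0.45,0,0,0,0,0],[0.6,0,0,0,0,0],[0.6,0,0,0,0,0],[0.45,0,0,0,0,0],[0.29,0,0,0,0,0],[0,0,0,0,0,0],[0,0,0,0,0,0]]

```text
t: 14.3
ee_pos: [0.5101, 0.1069, 0.1617]
eef_rot: [-0.316, 1.549, 0.316]
wrist_force: [1.0, -0.3, 0.6]
grip_width: 0.044
```

>>> move_arm:
  moves:
    - [[0,0,0,0,0,0],[0,0,0,0,0,0],[0,0,0,0,0,0],[0,0,0,0,0,0],[0,0,0,0,0,0],[0,0,0,0,0,0],[0,0,0,0,0,0],[0,0,0,0,0,0]]
  claw: -1
  newtons: 60

```text
t: 14.97
ee_pos: [0.5105, 0.1079, 0.1627]
eef_rot: [-0.317, 1.547, 0.317]
wrist_force: [-1.2, -1.5, 5.9]
grip_width: 0.0112
```

>>> move_arm:
  moves:
    - [[0,0,0,0,0,0],[-0.2,0,0,0,0,0],[-0.4,0,0,0,0,0],[-0.5,0,0,0,0,0],[-0.5,0,0,0,0,0],[-0.5,0,0,0,0,0],[-0.5,0,0,0,0,0],[-0.5,0,0,0,0,0]]

```text
t: 15.63
ee_pos: [0.51, 0.108, 0.2872]
eef_rot: [-0.317, 1.548, 0.317]
wrist_force: [0.7, -0.1, -2.2]
grip_width: 0.0112
```

>>> move_arm:
  moves:
    - [[-0.5,0,0,0,0,0],[-0.5,0,0,0,0,0],[-0.5,0,0,0,0,0],[-0.5,0,0,0,0,0],[-0.4,0,0,0,0,0],[-0.3,0,0,0,0,0],[-0.2,0,0,0,0,0],[0,0,0,0,0,0]]

```text
t: 16.3
ee_pos: [0.5111, 0.1081, 0.4039]
eef_rot: [-0.317, 1.545, 0.317]
wrist_force: [0.4, 0.3, -1.5]
grip_width: 0.0113
```

```bash
python3 - <<'E'
from h import *; from rig import readout,vision
s=readout.get_state()
C=cloud(vision.get_image("scene")).reshape(-1,3)
b=s["ee_pos"][2]+.019-.075
p=C[(np.hypot(C[:,0]-.497,C[:,1]-.137)<.11)&(C[:,2]>b-.06)&(C[:,2]<b+.015)]; print("deep box",b,rect(p),np.percentile(p[:,2],[1,50,99]))
yv=np.array([-np.sin(np.radians(23.2)),np.cos(np.radians(23.2))]);t=(p[:,:2]-[.497,.137])@yv
for q in(-.06,.06): print(np.percentile(p[abs(t-q)<.012][:,2],97))
a=np.radians(11); ux=np.array([np.cos(a),np.sin(a)]); uy=np.array([-ux[1],ux[0]])
seat=np.array([.460,-.378])
for n,d in(("stage",-.092),("seat",0)):print(n,seat+d*ux-.032*uy)
g=seat-.092*ux-.032*uy
plan(s,(*g,.405),11,24)
E
```

```text
deep box 0.3479014722595976 (array([499.2, 137.2]), array([ 84.9, 156.8]), 23.3) [0.28971751 0.33947393 0.35673063]
0.34847269435243167
0.35409767442507645
stage [ 0.37579619 -0.4269665 ]
seat [ 0.46610589 -0.40941207]
[[-0.0, -0.17, -0.13, 0.03, 0.0, 0.0], [-0.0, -0.33, -0.25, 0.06, 0.0, 0.0], [-0.0, -0.5, -0.38, 0.09, 0.0, 0.0], [-0.0, -0.51, -0.37, 0.09, 0.0, 0.0], [-0.0, -0.51, -0.37, 0.09, 0.0, 0.0], [-0.0, -0.51, -0.36, 0.09, 0.0, 0.0], [-0.0, -0.52, -0.36, 0.09, 0.0, 0.0], [-0.0, -0.52, -0.35, 0.09, 0.0, 0.0]]
[[-0.0, -0.52, -0.35, 0.09, 0.0, 0.0], [-0.0, -0.53, -0.34, 0.09, 0.0, 0.0], [-0.0, -0.53, -0.34, 0.09, 0.0, 0.0], [-0.0, -0.53, -0.33, 0.09, 0.0, 0.0], [-0.0, -0.54, -0.33, 0.09, 0.0, 0.0], [-0.0, -0.54, -0.32, 0.09, 0.0, 0.0], [-0.0, -0.54, -0.32, 0.09, 0.0, 0.0], [-0.0, -0.55, -0.31, 0.09, 0.0, 0.0]]
[[-0.0, -0.55, -0.3, 0.09, 0.0, 0.0], [-0.0, -0.55, -0.3, 0.09, 0.0, 0.0], [-0.0, -0.55, -0.29, 0.09, 0.0, 0.0], [-0.0, -0.56, -0.29, 0.09, 0.0, 0.0], [-0.0, -0.56, -0.28, 0.09, 0.0, 0.0], [-0.0, -0.56, -0.28, 0.09, 0.0, 0.0], [-0.0, -0.38, -0.18, 0.06, 0.0, 0.0], [-0.0, -0.19, -0.09, 0.03, 0.0, 0.0]]
```

Held level. The direct path would clip the tall hook's tip, so I'll carry it 48 mm higher.

>>> move_arm:
  moves:
    - [[-0.1,-0.17,-0.13,0.03,0,0],[-0.2,-0.33,-0.25,0.06,0,0],[-0.2,-0.5,-0.38,0.09,0,0],[-0.2,-0.51,-0.37,0.09,0,0],[-0.2,-0.51,-0.37,0.09,0,0],[-0.15,-0.51,-0.36,0.09,0,0],[-0.1,-0.52,-0.36,0.09,0,0],[-0.05,-0.52,-0.35,0.09,0,0]]

```text
t: 17.02
ee_pos: [0.4662, -0.0641, 0.45]
eef_rot: [-0.265, 1.556, 0.265]
wrist_force: [0.7, 0.2, -2.7]
grip_width: 0.0111
```

>>> move_arm:
  moves:
    - [[0,-0.52,-0.35,0.09,0,0],[0,-0.53,-0.34,0.09,0,0],[0,-0.53,-0.34,0.09,0,0],[0,-0.53,-0.33,0.09,0,0],[0,-0.54,-0.33,0.09,0,0],[0,-0.54,-0.32,0.09,0,0],[0,-0.54,-0.32,0.09,0,0],[0,-0.55,-0.31,0.09,0,0]]

```text
t: 17.68
ee_pos: [0.4165, -0.2589, 0.4493]
eef_rot: [-0.205, 1.563, 0.207]
wrist_force: [0.3, 0.9, -2.3]
grip_width: 0.0116
```

>>> move_arm:
  moves:
    - [[0,-0.55,-0.3,0.09,0,0],[0,-0.55,-0.3,0.09,0,0],[0,-0.55,-0.29,0.09,0,0],[0,-0.56,-0.29,0.09,0,0],[0,-0.56,-0.28,0.09,0,0],[0,-0.56,-0.28,0.09,0,0],[0,-0.38,-0.18,0.06,0,0],[0,-0.19,-0.09,0.03,0,0]]

```text
t: 18.35
ee_pos: [0.3746, -0.4301, 0.449]
eef_rot: [-0.152, 1.567, 0.154]
wrist_force: [0.3, 0.7, -2.2]
grip_width: 0.0116
```

>>> move_arm:
  moves:
    - [[0,0,0,0,0,0],[0,0,0,0,0,0],[0,0,0,0,0,0],[0,0,0,0,0,0]]

```text
t: 18.68
ee_pos: [0.3762, -0.4269, 0.4506]
eef_rot: [-0.155, 1.565, 0.156]
wrist_force: [-0.4, 0.2, -1.6]
grip_width: 0.0112
```

```bash
python3 - <<'E'
from h import *; from rig import readout,vision
s=readout.get_state()
d=vision.get_image("scene");C=cloud(d).reshape(-1,3)
b=s["ee_pos"][2]+.019-.075
p=C[(np.hypot(C[:,0]-.37,C[:,1]+.396)<.11)&(C[:,2]>b-.06)&(C[:,2]<b+.015)]; print("deep box",b,rect(p),np.percentile(p[:,2],[1,50,99]))
mv(s,(.3758,-.427,.275),11)
E
```

```text
deep box 0.39455370434687814 (array([ 370.8, -394.8]), array([ 88.2, 156.4]), 10.7) [0.33574135 0.38599458 0.40131163]
t 18.68 tcp [ 0.3762 -0.4269  0.4506] yaw 11.4 grip 0.0112 F [-0.4  0.2 -1.6] j [-0.97  0.19  1.2   0.    1.75 -1.17]
  shift [ 4.39 -0.   -0.01] turn [ 0.06  0.   -0.  ]
```

>>> move_arm:
  moves:
    - [[0.2,0,0,0.06,0,0],[0.5,0,0,0,0,0],[0.7,0,0,0,0,0],[0.8,0,0,0,0,0],[0.8,0,0,0,0,0],[0.7,0,0,0,0,0],[0.45,0,0,0,0,0],[0.2,0,0,0,0,0]]

```text
t: 19.4
ee_pos: [0.3748, -0.4258, 0.2727]
eef_rot: [-0.146, 1.568, 0.154]
wrist_force: [-0.2, -0.1, -2.5]
grip_width: 0.0113
```

>>> move_arm:
  moves:
    - [[0,0,0,0,0,0],[0,0,0,0,0,0],[0,0,0,0,0,0]]

```text
t: 19.65
ee_pos: [0.3766, -0.429, 0.278]
eef_rot: [-0.152, 1.564, 0.148]
wrist_force: [0.7, 0.6, -2.1]
grip_width: 0.0113
```

```bash
python3 - <<'E'
from h import *; from rig import readout,vision
import cv2
s=readout.get_state()
d=vision.get_image("scene");C=cloud(d).reshape(-1,3)
b=s["ee_pos"][2]+.019-.075
p=C[(np.hypot(C[:,0]-.37,C[:,1]+.396)<.11)&(C[:,2]>b-.06)&(C[:,2]<b+.015)]; print("deep box",b,rect(p),np.percentile(p[:,2],[1,50,99]))
p=C[(C[:,0]>.41)&(C[:,0]<.57)&(abs(C[:,1]+.37)<.05)&(C[:,2]>.235)&(C[:,2]<.28)]; print("hook",rect(p))
mv(s,(.4661,-.4094,.275),11)
cv2.imwrite("pics/s4.png",cv2.resize(d["image"][:,:,::-1][60:340,60:340],(560,560)))
E
```

```text
deep box 0.22195303483477485 (array([ 372. , -396.9]), array([ 89. , 156.9]), 10.0) [0.16348858 0.21343367 0.22786694]
hook (array([ 491.6, -371.7]), array([135.3,  17. ]), 10.7)
t 19.65 tcp [ 0.3766 -0.429   0.278 ] yaw 10.9 grip 0.0113 F [ 0.7  0.6 -2.1] j [-0.97  0.27  1.5  -0.    1.37 -1.16]
  shift [0.08 0.06 2.29] turn [-0.01  0.01  0.03]
```

View pics/s4.png

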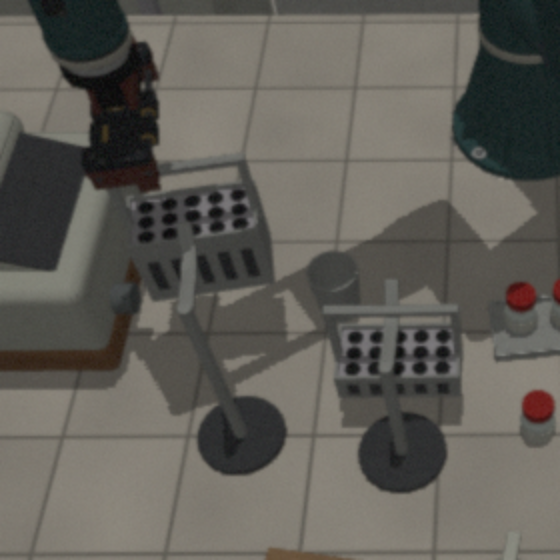

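The shallow carrier hangs square on the low hook (390,310). The deep carrier (195,215) is in front of the tall hook, with box top at 0.22 and hook underside at 0.242. Sliding in and lowering.

>>> move_arm:
  moves:
    - [[0.04,0.02,0.2,0,0,0],[0.04,0.02,0.35,0,0,0],[0,0.02,0.4,0,0,0],[0,0,0.4,0,0,0],[0,0,0.4,0,0,0],[0,0,0.34,0,0,0],[0,0,0.2,0,0,0],[0,0,0,0,0,0]]

```text
t: 20.37
ee_pos: [0.4675, -0.4079, 0.2729]
eef_rot: [-0.151, 1.565, 0.151]
wrist_force: [-0.9, -0.2, -2.7]
grip_width: 0.0113
```

>>> move_arm:
  moves:
    - [[0,0,0,0,0,0],[0.15,0,0,0,0,0],[0.2,0,0,0,0,0],[0.2,0,0,0,0,0],[0.15,0,0,0,0,0],[0.1,0,0,0,0,0],[0,0,0,0,0,0],[0,0,0,0,0,0]]

```text
t: 21.03
ee_pos: [0.465, -0.4084, 0.2407]
eef_rot: [-0.149, 1.566, 0.15]
wrist_force: [0.6, 0.0, -2.9]
grip_width: 0.0115
```

```bash
python3 - <<'E'
from h import *; from rig import readout,vision
s=readout.get_state()
d=vision.get_image("scene");C=cloud(d).reshape(-1,3)
b=s["ee_pos"][2]+.019-.075
p=C[(np.hypot(C[:,0]-.46,C[:,1]+.378)<.11)&(C[:,2]>b-.05)&(C[:,2]<b+.015)]; print("deep box",b,rect(p),np.percentile(p[:,2],[1,50,99]))
mv(s,(.4661,-.4094,.236),11)
E
```

```text
deep box 0.18469955386436537 (array([ 487.2, -370.7]), array([144.3, 156.2]), 10.7) [0.13692931 0.17655799 0.19535764]
t 21.03 tcp [ 0.465  -0.4084  0.2407] yaw 10.9 grip 0.0115 F [ 0.6  0.  -2.9] j [-0.83  0.37  1.44 -0.    1.33 -1.02]
  shift [ 0.12 -0.03  0.02] turn [-0.02 -0.   -0.01]
```

>>> move_arm:
  moves:
    - [[0.06,0,0,0,0,0],[0.06,0,0,0,0,0],[0.04,0,0,0,0,0],[0,0,0,0,0,0],[0,0,0,0,0,0]]

```text
t: 21.5
ee_pos: [0.4658, -0.409, 0.2369]
eef_rot: [-0.151, 1.564, 0.148]
wrist_force: [-2.1, 2.2, 8.2]
grip_width: 0.0114
```

Bearing. Releasing and withdrawing.

>>> move_arm:
  moves:
    - [[-0.05,0,0,0,0,0],[0,0,0,0,0,0],[0,0,0,0,0,0],[0,0,0,0,0,0],[0,0,0,0,0,0],[0,0,0,0,0,0],[0,0,0,0,0,0],[0,0,0,0,0,0]]
  claw: 0

```text
t: 22.17
ee_pos: [0.4653, -0.4084, 0.2365]
eef_rot: [-0.149, 1.566, 0.15]
wrist_force: [-0.0, -0.2, 0.5]
grip_width: 0.0437
```

>>> move_arm:
  moves:
    - [[-0.1,0,0,0,0,0],[-0.3,0,0,0,0,0],[-0.5,0,0,0,0,0],[-0.8,0,0,0,0,0],[-0.8,0,0,0,0,0],[-0.8,0,0,0,0,0],[-0.5,0,0,0,0,0],[-0.2,0,0,0,0,0]]

```text
t: 22.83
ee_pos: [0.4663, -0.4095, 0.4012]
eef_rot: [-0.154, 1.562, 0.145]
wrist_force: [0.9, -0.2, -0.1]
grip_width: 0.0439
```

>>> move_arm:
  moves:
    - [[0,0,0,0,0,0],[0,0,0,0,0,0],[0,0,0,0,0,0],[0,0,0,0,0,0],[0,0,0,0,0,0],[0,0,0,0,0,0],[0,0,0,0,0,0],[0,0,0,0,0,0]]

```text
t: 23.5
ee_pos: [0.4653, -0.4084, 0.3963]
eef_rot: [-0.149, 1.566, 0.15]
wrist_force: [1.0, -0.4, 0.0]
grip_width: 0.0438
```

```bash
python3 - <<'E'
from h import *; from rig import readout,vision
import cv2
for k in range(2):
    d=vision.get_image("scene");C=cloud(d).reshape(-1,3)
    for n,x,y,s,e in(("low",.485,-.159,.18,.075),("tall",.46,-.378,.255,.075)):
        for z0,z1 in((s-e-.04,s-e+.003),(s-.004,s+.01)):
            p=C[(np.hypot(C[:,0]-x,C[:,1]-y)<.095)&(C[:,2]>z0)&(C[:,2]<z1)]
            print(n,len(p),rect(p),np.percentile(p[:,2],[1,50,99]).round(3))
mv(readout.get_state(),(0,0,0))
cv2.imwrite("pics/s5.png",d["image"][:,:,::-1])
E
```

```text
low 1901 (array([ 510.8, -158.8]), array([138.1, 155.7]), 1.7) [0.067 0.094 0.104]
low 583 (array([ 495.1, -151.8]), array([128.4, 126.6]), 39.5) [0.176 0.183 0.189]
tall 2152 (array([ 485.8, -371.2]), array([136.2, 154.6]), 10.5) [0.141 0.173 0.182]
tall 639 (array([ 473.3, -381.4]), array([124.1, 127.8]), 61.9) [0.251 0.258 0.264]
low 1904 (array([ 511. , -159.8]), array([155.8, 137.8]), 89.4) [0.067 0.094 0.103]
low 578 (array([ 496.7, -151.6]), array([128.5, 123.4]), 39.1) [0.176 0.183 0.189]
tall 2151 (array([ 485.8, -371.8]), array([136.7, 156.1]), 11.2) [0.142 0.173 0.182]
tall 642 (array([ 469.2, -366.5]), array([126. , 127.7]), 48.7) [0.251 0.259 0.264]
t 23.6 tcp [ 0.4653 -0.4085  0.3966] yaw 10.9 grip 0.0438 F [ 0.2  0.3 -0. ] j [-0.83  0.29  1.2  -0.    1.66 -1.02]
  shift [ 9.92 12.23 -9.49] turn [ 0. -0.  0.]
```

View pics/s5.png

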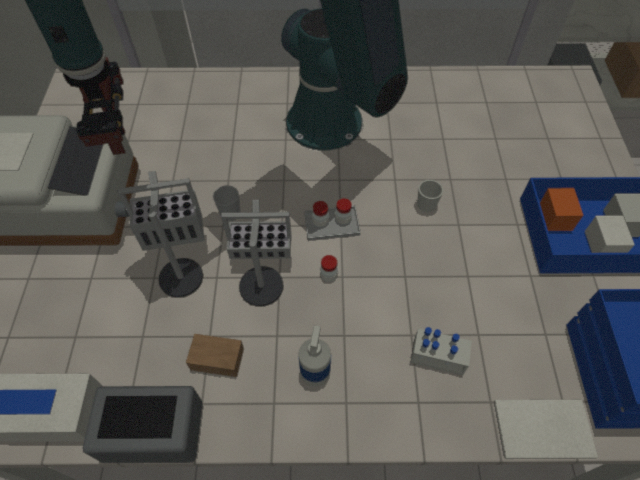

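Both carriers hang level on their hooks, deep at (165,215) and shallow at (257,235). The bystanders are where they were and the gripper is clear. Handing in.

```bash
python3 -c "
from rig import job; print(job.job_done())"
```

```text
the job is handed in; nothing more can be done
None
```

Both carriers are hung and the job is handed in at about 23.6 s of the 72 s allowed. The shallow carrier is on the low hook and the deep carrier is on the tall hook, each with its bar across the hook. No verdict is reported.

- **How it went:** I gripped each handle about 32 mm off-centre to keep the fingers clear of the hook. Then I lifted it over everything, slid the hook in under the bar, lowered until the hook took the load, and released.
- **Low hook:** after release, the shallow carrier's box centre was at (0.485, −0.160) m, against a seat at (0.485, −0.159) m.
- **Tall hook:** at bearing, the gripper placed the deep bar's middle within about 1 mm of the seat at (0.460, −0.378) m. I had no separate measurement of its centre after release, because the stand's post was mixed into the height slice.
- **Final look:** two camera frames showed both carriers level and still. In the last picture the other objects looked unmoved and the gripper was clear. I did not measure the other objects.
- **What failed:** my first grasp of the shallow carrier missed because I lifted before the fingers had closed. A check showed the carrier had not moved, and the second grasp held.

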